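Shut the parts-pen gate and lock its quarter-turn fastener

TASK

Swing the small steel gate shut, then feel for its hidden slot: press down lightly on the fastener's lever while turning it clockwise until it drops in, push it fully home and turn it a further quarter turn clockwise to its firm stop. Leave the gate shut and locked, and the loose parts and tools lying where they are.

Things in the scene. Friction and masses are not known exactly. Their poses are not given: they have to be found in the camera images.
- gate (a joint): angle of the small steel gate on its vertical pin hinge: 0 is shut against its stop; it grows as the gate opens towards the robot (clockwise seen from above), to 1.2 at most; slight friction, stays where left. Gate 12 mm thick, top rail 20 mm deep with its top edge 100 mm above the bench, reaching 190 mm from the pin; a flat tab beyond carries the fastener, 230 mm from the pin.
- gate_pin (a point): point on the gate's hinge axis, level with the gate's top edge (100 mm above the bench). Frame fixed to the fence: the shut gate runs from here along its -y axis; its -x is the robot's side, to which the gate opens.
- gate_rail (a point): point on the top edge of the gate, mid-thickness, 90 mm from the hinge axis; just below it, on the robot's side, is a good place to push. Frame moves with the gate: -y runs along the gate to its free end, -x is the normal facing the robot.
- post_top (a point): centre of the mouth of the strike post, a square steel tube 60 mm wide, 84 mm tall; the gate's tab comes over it when shut and hides it. Just inside is the strike, a plate with one straight slot 11 by 31 mm that turns up at a different angle each time; this frame is parallel to gate_pin's and does not show the slot's angle. The strike sits on a spring (about 1 N, plus 1 N per mm, 6 mm travel).
- stud (a joint): how far the fastener is pushed down: 0 out (held up by its spring, about 1.5 N at first, 4 N fully in), 0.018 fully in. Its bar meets the strike after 5 mm; out of line with the slot it can only push the strike down to a hard stop at 0.011. In line it goes right through. Let go before it is turned, it springs out again; once turned, it stays in at about 0.015.
- stud_axis (a point): point on the fastener's vertical axis at the height of the lever's flat: 128 mm above the bench when out, lower as it is pushed in. Under the gate's tab the fastener has a cross bar 26 by 6 mm, parallel to the lever. Within about 10 degrees of the slot, a lightly pressed bar snaps into it; it then blocks turning until pushed fully down, and can turn on underneath.
- lever (a joint): angle of the fastener's lever about its vertical axis, growing clockwise seen from above, 0 to 3.6. With the gate shut and value 0 it points 150 degrees anticlockwise from gate_pin's +x. The lever comes into line with the slot somewhere between 0.75 and 1.6, always clockwise of where it starts: find it by pressing and turning. Light friction (0.03 N m), stays where left.
- lever_pad (a point): on top of the dark steel lever's flat, 50 mm out from the fastener's axis; x points outward along the lever, y anticlockwise. The flat reaches from 16 to 76 mm from the axis and from y = -8 to +18 mm; along its clockwise edge stands a fin, y = -16 to -8 mm, 18 mm higher than the flat, for a fingertip to push against while it presses on the flat.
- stopring (a joint): hidden stop ring under the strike: 0 at first; the bar pushes it during the last 20 degrees of the quarter turn, to 0.35 at the firm end stop, where it stays.
- clamp_bracket: olive-drab U-shaped shoe clamp bracket 60x40x38 mm, origin in the middle of its underside; lies behind the gate, leave alone.
- carbon_insert: pewter-grey carbon bar 80x26x22 mm, origin in the middle of its underside; lies behind the gate, leave alone.
- porcelain_spacer: cream ribbed porcelain spacer, 40 mm diameter, 40 mm tall, origin in the middle of its underside; lies behind the gate, leave alone.
- caliper: flat polished steel caliper 150 mm long, origin in the middle of its underside; lies behind the gate, leave alone.
- wrench: steel wrench 190 mm long, origin in the middle of its underside; lies on the bench, leave alone.
- grease_tin: round aluminium tin, 70 mm diameter, 85 mm tall, origin in the middle of its underside; lies on the bench, leave alone.
- brass_bush: flanged brass bush, 48 mm diameter, 30 mm tall, origin in the middle of its underside; lies on the bench, leave alone.
- screwdriver: screwdriver 200 mm long, origin in the middle of its underside; lies on the bench, leave alone.
Not all that is in view belongs to the job. Leave any blue, orange or purple look-alike of the part that bears stopring alone.

How it is judged:
On the way, in this order (a step that is already met when the one before it is completed fails the run):
1. the gate is shut, the fastener still out (value of joint gate below 0.02 rad and value of joint stud below 0.012 m), for 0.2 s.
2. with the gate shut, the fastener's bar has gone in through the slot (value of joint gate below 0.02 rad and value of joint stud above 0.0135 m), for 0.1 s.
At the end, for the whole second after the job is handed in: The gate is shut within 0.02 rad, the fastener stays in by itself (at least 13.5 mm down) and has been turned to within about 5 degrees of its end stop (stop ring above 0.26 rad); every loose part and tool lies within 30 mm of where it started (all of step 2 and value of joint stopring above 0.26 rad and distance of each of clamp_bracket, carbon_insert, porcelain_spacer, caliper, wrench, grease_tin, brass_bush, screwdriver from where it was at the start of the episode below 0.03 m); the robot touches nothing.
It fails at once if a loose part or tool is shoved more than 30 mm (distance of any of clamp_bracket, carbon_insert, porcelain_spacer, caliper, wrench, grease_tin, brass_bush, screwdriver from where it was at the start of the episode above 0.03 m).
It also fails if it takes over 61 s, if anything falls off the work surface, if the arm or the gripper's body presses on something with over 40 N, if the wrist force passes 120 N, or if a joint passes its speed limit or range.

ROBOT

A 6-joint arm with a two-finger parallel gripper is mounted at the origin on the work surface. World frame = base frame: x ahead of the robot, y to its left, z up, the work surface at z = 0. Lengths are in m, angles in rad, forces in N, time in s.
With the tool pointing down it reaches from about 0.3 to 0.875 m from the base axis. Payload 6.4 kg.
Tool frame: the origin (TCP) lies midway between the tips of the shut fingers; the grasp point (between the pads) lies 19 mm behind it (ctrl.pinch_z is the distance from the TCP to the grasp point, in m); z points along the fingers, y is the line along which they close (so a half turn about z gives the same grasp; the last joint's range is limited). The gripper opens to 85 mm and grips with 20 to 120 N. Pads are 22 mm wide; open, the fingers measure 114 mm over their backs; the gripper's body (76 mm by 85 mm) begins 54 mm behind the grasp point. The pads swing forward as they close: fully open they stand 13 mm farther back than shut.
Start: joints at [1.137, 0.181, 1.607, -0, 1.354, -0.206], TCP at [0.13, 0.56, 0.204] pointing down, gripper open.
Joint ranges: [-2.99, 2.99], [-0.89, 2.07], [0.3, 2.58], [-1.14, 4.28], [0, 2.63], [-3.12, 3.12]. Speed limits (rad/s): [2.57, 2.57, 3.01, 3.14, 3.14, 3.14].

INTERFACE

Orientations are given as a unit quaternion [w, x, y, z].
In Python, from bench import ctrl gives the robot as it stands.
- The arm moves only by the tool apply_moves, never from a script. Its argument "moves" is a list of rows, each an object with "jaw": the opening, from 0 (shut) to 1 (fully open); "offset": the shift along the tool's x, y, z in mm, a list of three; "rot": the turn, a rotation vector about the tool's x, y, z in degrees, a list of three. In form: [{"jaw": jaw, "offset": [dx, dy, dz], "rot": [ax, ay, az]}, ...]. A call has exactly 5 rows; each row shifts and turns the commanded pose from where the row before left it, along the tool's axes as they then stand; what a row does not reach is not made up. A row lasts 1/8 s, in which the tool goes at most 62.5 mm and 10.7 degrees, less where a joint would pass 70% of its speed; a pose out of reach is approached as far as the arm can. A call is refused whole if a number of a shift passes 62.5 or a number of a turn 10.7, either way. A call with a gripper value outside its range is refused whole. The fingers move at their own pace and stop on an object; the grip force is fixed at half the most. Time passes only in rows, so rows that do not move let the fingers close, or fill a call up. It gives the time, the measured TCP pose, the force, the opening and the grip force at its end, in the units of the state.
- ctrl.get_obs(): the state, without advancing time (a new reading comes with each control period).
- ctrl.camera(name): name is "side" or "top" or "wrist"; returns (picture, depth): 384x512x3 uint8, red, green, blue; 384x512 float32, m along the optical axis (not along the pixel's ray), 0 where there is no reading.
- ctrl.camera_params(name): a dict with "K" (3x3 intrinsics, pixels), "dist" ([k1, k2, p1, p2, k3] as OpenCV has them; the pictures are not rectified), "cam_to_world" (4x4, takes a point from camera to world coordinates); the wrist camera has in their place "mount" (4x4, takes a point from camera to tool coordinates, whose origin is the TCP and whose axes are the flange's). Camera axes: x right, y down, z forward; pixel columns grow to the right and rows downward; lengths in m; the calibration is good to about 2 mm. A picture is of the moment at which its call begins: read the wrist's pose just before it. camera_params takes no time and is no camera call.
- ctrl.hand_in(): hands the job in; it is judged then, once.
Trained networks look in the newest picture that a camera, given by its name, has taken for a name from the list of things; names that differ only in an ending like _2 or _b are one class to them, and where a whole thing is asked for, a point or a joint stands for the part that bears it (a point fixed in the world has none). Each returns a list of dicts, best first, with "score" (0 to 1); they miss things now and then, are a little off and sometimes report something else, mostly with a low value. They report only what shows in the picture. A call takes as long as a camera call. They do not tell look-alikes from the thing itself.
- ctrl.outline_of(camera, target): "region" (384x512 bool, what is visible of it) and "position" ([column, row] in pixels, amid what is visible of it).
The state is a dict: "time_s": time; "q": joint angles; "dq": joint speeds; "joint_efforts": joint torques, N m; "eef_pos": TCP position; "eef_rot": TCP orientation; "wrist_force": force on the tool from outside, world axes, zero at the start; "torque": the same for the moment, N m; "opening": opening from 0.0 (shut) to 1.0 (fully open); "grasp_force": force on a finger pad.
Only numpy, scipy, OpenCV 4.12 (cv2) and the standard library are available. Lean on these libraries where they do the work, as an engineer would, in place of code of your own. Each camera call takes 0.05 s, during which the arm holds its last target. There are 200 camera calls.

## Working session

There is one attempt and no reset: what is moved stays moved. The work goes in short steps, Python scripts to look and compute and a tool call to move; the robot and the scene stay as the last step left them, time stands still between calls to the robot, and variables do not carry over. Pictures are saved under pics/ and viewed, at most 13 in all, crops included, and the job is handed in when it is done.

Besides the shell and the picture viewer there is one more tool, called after "Call:" as a command line: name --argument value ..., lists and objects as JSON in quotes. apply_moves: Moves the arm, as the interface text tells. Its arguments: {"type":"object","properties":{"moves":{"type":"array"}},"required":["moves"]}

```bash
mkdir -p pics
cat > h.py <<'E'
import numpy as np,cv2
from bench import ctrl
def unproj(cam,col,row,depth):
    p=ctrl.camera_params(cam);K=np.array(p["K"]);d=np.array(p["dist"])
    n=cv2.undistortPoints(np.array([[[col,row]]],float),K,d)[0,0]
    T=np.array(p["cam_to_world"]);return (T@[n[0]*depth,n[1]*depth,depth,1])[:3]
def cloud(cam,depth):
    p=ctrl.camera_params(cam);K=np.array(p["K"]);d=np.array(p["dist"])
    r,c=np.mgrid[:384,:512];n=cv2.undistortPoints(np.stack([c.ravel(),r.ravel()],1).astype(float)[:,None],K,d)[:,0]
    z=depth.ravel();P=np.c_[n*z[:,None],z,np.ones_like(z)]@np.array(p["cam_to_world"]).T
    P=P[:,:3].reshape(384,512,3);P[depth==0]=np.nan;return P
E
python3 - <<'E'
from h import *
for c in ["top","side"]:
    im,d=ctrl.camera(c);np.savez(f"{c}0.npz",im=im,d=d)
    P=cloud(c,d)
    for t in ["gate","lever","gate_rail","lever_pad","stud_axis","stopring"]:
        for o in ctrl.outline_of(c,t)[:3]:
            print(c,t,round(o["score"],2),np.round(o["position"]),o["region"].sum(),np.round(np.nanmedian(P[o["region"]],0),3),np.round(np.nanmin(P[o["region"]],0),3),np.round(np.nanmax(P[o["region"]],0),3))
    cv2.imwrite(f"pics/{c}0.png",cv2.resize(im[:,:,::-1],(800,600)))
print(ctrl.get_obs())
E
```

```text
top gate 0.96 [289. 226.] 1263 [ 0.463 -0.096  0.1  ] [ 0.397 -0.178 -0.004] [0.542 0.083 0.148]
top lever 0.59 [301. 238.] 403 [ 0.428 -0.115  0.128] [ 0.397 -0.156 -0.002] [ 0.461 -0.075  0.148]
top gate_rail 0.61 [288. 227.] 1355 [ 0.463 -0.095  0.1  ] [ 0.394 -0.197 -0.006] [0.542 0.083 0.148]
top lever_pad 0.78 [296. 237.] 423 [ 0.429 -0.117  0.129] [ 0.397 -0.159  0.101] [ 0.461 -0.075  0.148]
top stud_axis 0.75 [297. 238.] 438 [ 0.428 -0.115  0.128] [ 0.394 -0.158 -0.005] [ 0.461 -0.073  0.148]
top stopring 0.66 [268. 149.] 358 [ 0.699 -0.04   0.004] [ 0.672 -0.092 -0.006] [0.721 0.058 0.012]
top stopring 0.56 [292. 273.] 58 [ 0.327 -0.106  0.055] [ 0.321 -0.122  0.05 ] [ 0.336 -0.089  0.083]
top stopring 0.43 [266. 257.] 45 [ 0.382 -0.049  0.054] [ 0.376 -0.062  0.049] [ 0.387 -0.031  0.079]
side gate 0.57 [251. 222.] 1351 [ 0.44  -0.109  0.104] [ 0.394 -0.179 -0.001] [0.569 0.075 0.148]
side lever 0.69 [253. 219.] 608 [ 0.428 -0.118  0.13 ] [ 0.392 -0.164  0.001] [0.59  0.031 0.148]
side gate_rail 0.72 [252. 220.] 1393 [ 0.442 -0.109  0.104] [ 0.394 -0.179 -0.001] [0.628 0.1
[... 531 characters left out ...]
: 0.7, 'q': array([ 1.13667651e+00,  1.80776060e-01,  1.60700319e+00, -3.27131086e-05,
        1.35379076e+00, -2.06298183e-01]), 'dq': array([-3.98913479e-04,  9.04947254e-05, -1.23494308e-04, -1.93453228e-04,
       -1.05699564e-04, -3.65331857e-04]), 'joint_efforts': array([-5.17661592e-04, -4.44720984e+01, -3.51611209e+01, -1.07585472e-04,
        7.45911948e-04,  7.22895066e-06]), 'eef_pos': array([0.12986682, 0.56015847, 0.20370039]), 'eef_rot': array([1.87251760e-05, 1.13661133e-01, 9.93519575e-01, 5.71979925e-06]), 'wrist_force': array([-0.34880095,  0.83403897,  0.61948011]), 'torque': array([-0.00459542, -0.0129221 ,  0.03882709]), 'grasp_force': 0.0, 'opening': 1.0058292980074908}
```

View pics/top0.png

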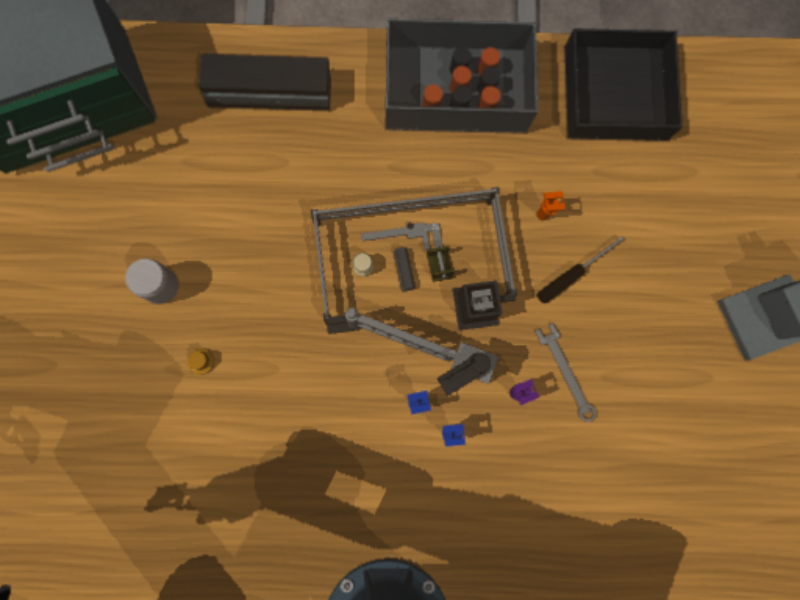

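View pics/side0.png

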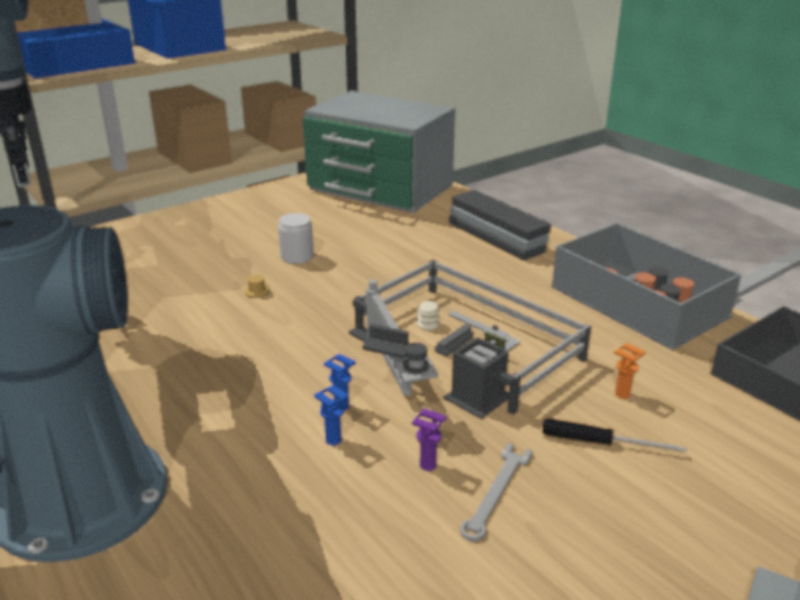

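The top view shows the steel gate from its pin (352,314) to the fastener (484,362), and the lever points to (445,385). The strike post's mouth is at (481,300). The blue (420,402 and 454,435), purple (525,391) and orange (552,205) clamps are look-alikes to leave alone. I'll measure next and confirm with one crop.

Run:
```python
from h import *
z=np.load("top0.npz");im,d=z["im"],z["d"];P=cloud("top",d)
zs=np.load("side0.npz");Ps=cloud("side",zs["d"])
def show(n,m,PP):
    q=PP[m];print(n,len(q),np.round(np.median(q,0),4) if len(q) else "")
r,c=np.mgrid[:384,:512]
def near(a,b,R): return (c-a)**2+(r-b)**2<R*R
for n,a,b in [("pin",225,201),("post",308,192),("hub",310,230)]:
    m=near(a,b,14)
    q=P[m];q=q[q[:,2]>0.06];print(n,np.round(q[q[:,2].argsort()[::-1]][:40:3],3).tolist())
# top edges of gate
m=near(265,215,45)&(P[:,:,2]>.09)&(P[:,:,2]<.108)
q=P[m][:,:2];print(len(q));ln=cv2.fitLine(q.astype(np.float32),cv2.DIST_HUBER,0,.01,.01).ravel();print("gate line",ln)
for nm,PP in [("top",P),("side",Ps)]:
    for lo,hi in [(.108,.12),(.120,.136),(.138,.155)]:
        m=(PP[:,:,2]>lo)&(PP[:,:,2]<hi)&(PP[:,:,0]>.35)&(PP[:,:,0]<.6)&(PP[:,:,1]<.1)&(PP[:,:,1]>-.25)
        q=PP[m][:,:2].astype(np.float32);print(nm,lo,len(q))
        if len(q)>5:
            print(cv2.minAreaRect(q))
    m=(PP[:,:,2]>.07)&(PP[:,:,2]<.09)&(PP[:,:,0]>.46)&(PP[:,:,0]<.6)&(PP[:,:,1]<-.08)&(PP[:,:,1]>-.25)
    q=PP[m][:,:2].astype(np.float32);print("post",len(q),cv2.minAreaRect(q))
a=cv2.resize(im[170:270,210:345,::-1],(800,593),interpolation=cv2.INTER_CUBIC);cv2.imwrite("pics/crop.png",a)
```

```text
pin [[0.526, 0.07, 0.121], [0.526, 0.075, 0.119], [0.526, 0.064, 0.118], [0.531, 0.07, 0.118], [0.523, 0.072, 0.117], [0.526, 0.067, 0.116], [0.521, 0.07, 0.115], [0.521, 0.075, 0.114], [0.523, 0.062, 0.107], [0.528, 0.062, 0.105], [0.534, 0.065, 0.105], [0.531, 0.065, 0.104], [0.515, 0.07, 0.103], [0.517, 0.078, 0.103]]
post [[0.574, -0.181, 0.089], [0.569, -0.181, 0.086], [0.536, -0.165, 0.085], [0.592, -0.165, 0.085], [0.56, -0.13, 0.085], [0.53, -0.138, 0.085], [0.567, -0.184, 0.085], [0.589, -0.157, 0.085], [0.578, -0.179, 0.085], [0.538, -0.132, 0.085], [0.549, -0.13, 0.084], [0.536, -0.176, 0.084], [0.589, -0.174, 0.084], [0.533, -0.16, 0.084]]
hub [[0.447, -0.115, 0.146], [0.444, -0.123, 0.145], [0.442, -0.12, 0.144], [0.449, -0.121, 0.143], [0.442, -0.118, 0.143], [0.435, -0.147, 0.134], [0.448, -0.148, 0.133], [0.456, -0.138, 0.133], [0.438, -0.14, 0.132], [0.448, -0.158, 0.132], [0.458, -0.145, 0.132], [0.433, -0.145, 0.132], [0.438, -0.148, 0.132], [0.454, -0.156, 0.132]]
511
gate line [ 0.30079687  0.9536882   0.48487508 -0.04692433]
top 0.108 22
((0.5261623859405518, 0.
[... 228 characters left out ...]
44464302063, -0.09933985024690628), (0.0077248504385352135, 0.06017129123210907), 31.62369155883789)
post 328 ((0.5231397747993469, -0.145411878824234), (0.08443604409694672, 0.1537400484085083), 71.39291381835938)
side 0.108 57
((0.4788326025009155, -0.04094737023115158), (0.24962447583675385, 0.026047229766845703), 69.4254379272461)
side 0.12 471
((0.42664480209350586, -0.12315946817398071), (0.036161698400974274, 0.0923554077744484), 32.997352600097656)
side 0.138 123
((0.4313337802886963, -0.10149501264095306), (0.013279157690703869, 0.059854306280612946), 34.97415542602539)
post 535 ((0.5597347617149353, -0.1581542044878006), (0.06667625904083252, 0.06277478486299515), 9.66700267791748)
```

View pics/crop.png

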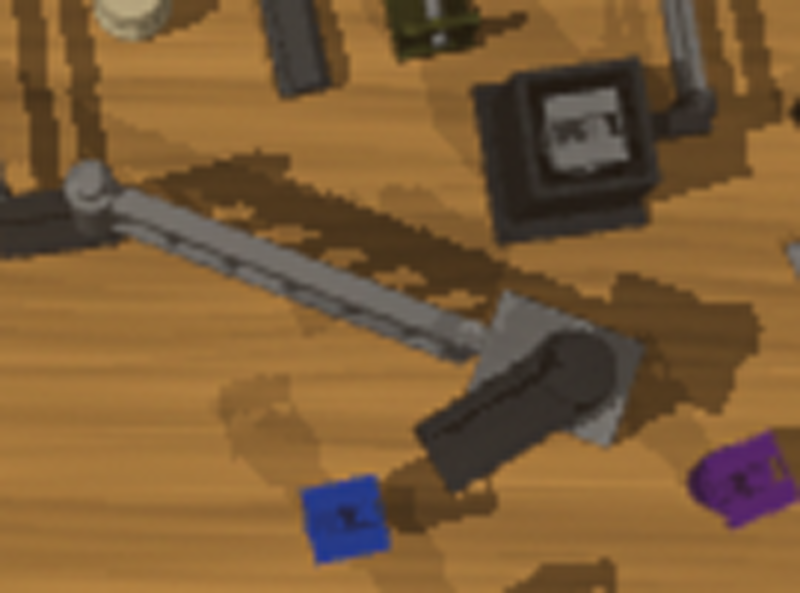

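The crop confirms the steel gate, the dark lever with its fin, and the black strike post. The blue and purple clamps stand apart from them. From the measurements, the pin is at (0.526, 0.071), the post at (0.560, -0.157) and the gate is about 26° open. I'll move to the push start now.

Call:
apply_moves --moves '[{"jaw": 0, "offset": [0, 0, 0], "rot": [0, 0, -6.5]}, {"jaw": 0, "offset": [0, 0, 0], "rot": [0, 0, -6.5]}, {"jaw": 0, "offset": [-28, -50, 0], "rot": [0, 0, 0]}, {"jaw": 0, "offset": [-28, -50, 0], "rot": [0, 0, 0]}, {"jaw": 0, "offset": [-28, -50, 0], "rot": [0, 0, 0]}]'

```text
time_s: 1.32
eef_pos: [0.2143, 0.4087, 0.2037]
eef_rot: [0.0, 0.0, 1.0, 0.0]
wrist_force: [0.8, 0.7, 0.8]
opening: 0.003
grasp_force: 0.0
```

Call:
apply_moves --moves '[{"jaw": 0, "offset": [-28, -50, 0], "rot": [0, 0, 0]}, {"jaw": 0, "offset": [-28, -50, 0], "rot": [0, 0, 0]}, {"jaw": 0, "offset": [-28, -50, 0], "rot": [0, 0, 0]}, {"jaw": 0, "offset": [-28, -50, 0], "rot": [0, 0, 0]}, {"jaw": 0, "offset": [-28, -50, 0], "rot": [0, 0, 0]}]'

```text
time_s: 1.95
eef_pos: [0.3543, 0.1583, 0.2042]
eef_rot: [0.001, 0.0, 1.0, 0.0]
wrist_force: [0.7, 0.6, 0.3]
opening: 0.002
grasp_force: 0.0
```

Call:
apply_moves --moves '[{"jaw": 0, "offset": [-28, -50, 0], "rot": [0, 0, 0]}, {"jaw": 0, "offset": [-28, -50, 0], "rot": [0, 0, 0]}, {"jaw": 0, "offset": [-20, -40, 0], "rot": [0, 0, 0]}, {"jaw": 0, "offset": [0, 0, 0], "rot": [0, 0, 0]}, {"jaw": 0, "offset": [0, 0, 0], "rot": [0, 0, 0]}]'

```text
time_s: 2.58
eef_pos: [0.4289, 0.0202, 0.2035]
eef_rot: [-0.0, 0.001, 1.0, 0.0]
wrist_force: [0.8, -0.1, 0.1]
opening: -0.003
grasp_force: 0.0
```

Call:
apply_moves --moves '[{"jaw": 0, "offset": [0, 0, 40], "rot": [0, 0, 0]}, {"jaw": 0, "offset": [0, 0, 40], "rot": [0, 0, 0]}, {"jaw": 0, "offset": [0, 0, 37], "rot": [0, 0, -8.5]}, {"jaw": 0, "offset": [-8, -9, 0], "rot": [0, 0, 0]}, {"jaw": 0, "offset": [-8, -8, 0], "rot": [0, 0, 0]}]'

```text
time_s: 3.2
eef_pos: [0.4494, 0.0054, 0.0883]
eef_rot: [0.001, -0.073, 0.997, -0.0]
wrist_force: [1.0, -0.3, -0.5]
opening: -0.002
grasp_force: 0.0
```

Call:
apply_moves --moves '[{"jaw": 0, "offset": [-10, -8, 0], "rot": [0, 0, 0]}, {"jaw": 0, "offset": [-10, -8, 0], "rot": [0, 0, 0]}, {"jaw": 0, "offset": [-10, -8, 0], "rot": [0, 0, 0]}, {"jaw": 0, "offset": [-9, -8, 0], "rot": [0, 0, 0]}, {"jaw": 0, "offset": [-8, 0, 0], "rot": [0, 0, 0]}]'

```text
time_s: 3.82
eef_pos: [0.4996, -0.0199, 0.0867]
eef_rot: [0.0, -0.073, 0.997, -0.0]
wrist_force: [-0.3, 1.0, -0.9]
opening: 0.001
grasp_force: 0.0
```

Call:
apply_moves --moves '[{"jaw": 0, "offset": [-8, 0, 0], "rot": [0, 0, 0]}, {"jaw": 0, "offset": [-6, 0, 0], "rot": [0, 0, 0]}, {"jaw": 0, "offset": [-4, 0, 0], "rot": [0, 0, 0]}, {"jaw": 0, "offset": [-2, 0, 0], "rot": [0, 0, 0]}, {"jaw": 0, "offset": [0, 0, 0], "rot": [0, 0, 0]}]'

```text
time_s: 4.45
eef_pos: [0.5186, -0.0163, 0.0866]
eef_rot: [-0.0, -0.074, 0.997, 0.0]
wrist_force: [-0.2, 0.6, -0.4]
opening: -0.004
grasp_force: 0.0
```

Call:
apply_moves --moves '[{"jaw": 0, "offset": [-1, 0, 0], "rot": [0, 0, 0]}, {"jaw": 0, "offset": [-1, 0, 0], "rot": [0, 0, 0]}, {"jaw": 0, "offset": [-1, 0, 0], "rot": [0, 0, 0]}, {"jaw": 0, "offset": [0, 0, 0], "rot": [0, 0, 0]}, {"jaw": 0, "offset": [0, 0, 0], "rot": [0, 0, 0]}]'

```text
time_s: 5.08
eef_pos: [0.5216, -0.0159, 0.0867]
eef_rot: [-0.0, -0.074, 0.997, 0.0]
wrist_force: [0.3, 0.0, -0.8]
opening: -0.002
grasp_force: 0.0
```

Run:
```python
from h import *
im,d=ctrl.camera("top");P=cloud("top",d)
for nm,im,d in [("top",im,d),("side",*ctrl.camera("side"))]:
    PP=cloud(nm,d)
    for lo,hi in [(.105,.118),(.120,.136),(.139,.155)]:
        m=(PP[:,:,2]>lo)&(PP[:,:,2]<hi)&(PP[:,:,0]>.45)&(PP[:,:,0]<.65)&(PP[:,:,1]<-.06)&(PP[:,:,1]>-.25)
        q=PP[m][:,:2].astype(np.float32);print(nm,lo,len(q))
        if len(q)>5: print(cv2.minAreaRect(q),np.median(q,0))
    if nm=="top":cv2.imwrite("pics/t1.png",cv2.resize(im[140:260,200:360,::-1],(800,600),interpolation=cv2.INTER_CUBIC))
```

```text
top 0.105 3
top 0.12 46
((0.45599159598350525, -0.1395549476146698), (0.010637869127094746, 0.038465168327093124), 1.6182200908660889) [ 0.45472288 -0.1434209 ]
top 0.139 0
side 0.105 4
side 0.12 34
((0.45614007115364075, -0.14776404201984406), (0.02920396812260151, 0.009498374536633492), 84.49968719482422) [ 0.45437595 -0.14973089]
side 0.139 1
```

View pics/t1.png

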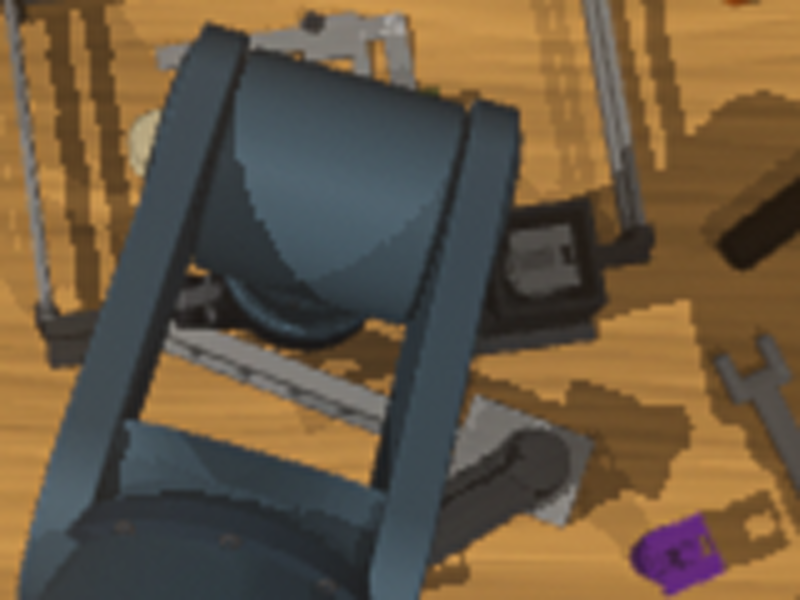

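The top view shows the gate still open, with the hub at about (537,460) in the crop, even though the fingers are at the shut position. I'll look from the side.

Run:
```python
from h import *
im,d=ctrl.camera("side");cv2.imwrite("pics/s1.png",cv2.resize(im[130:280,160:360,::-1],(800,600),interpolation=cv2.INTER_CUBIC))
w,_=ctrl.camera("wrist")
cv2.imwrite("pics/w1.png",w[:,:,::-1]);print(ctrl.get_obs()["q"])
for c in ["top","side"]:print(np.array(ctrl.camera_params(c)["cam_to_world"])[:3,3])
```

```text
[-2.58276982e-01  2.03377731e-01  1.83785767e+00 -4.42104846e-05
  1.10045432e+00 -1.97650724e+00]
[0.36908208 0.02694033 1.14334511]
[-0.12315287 -0.85619602  0.72944956]
```

View pics/s1.png

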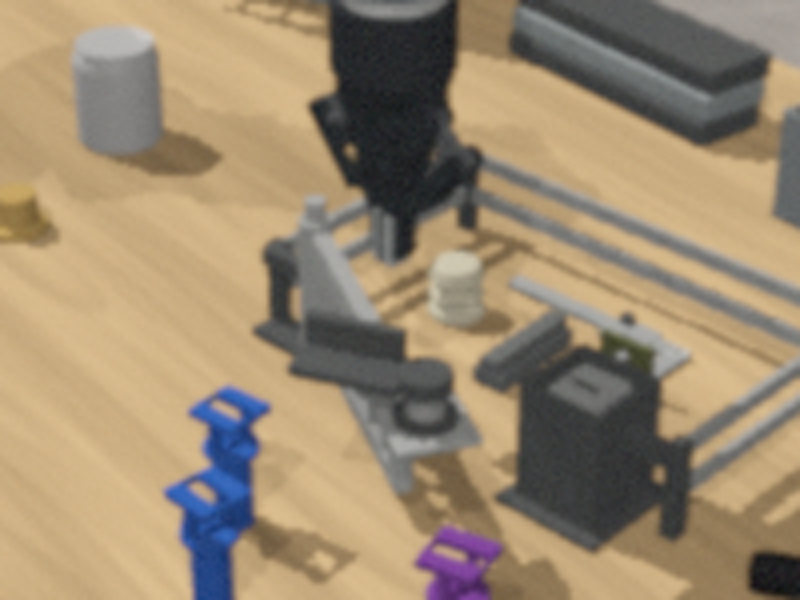

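View pics/w1.png

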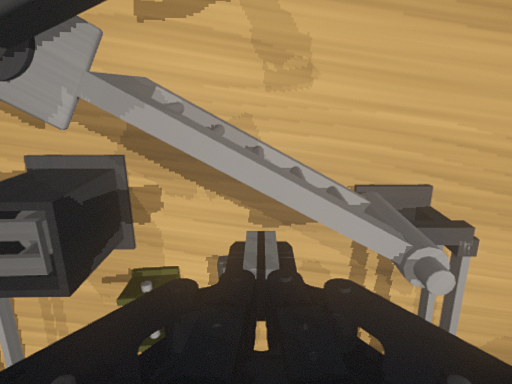

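Run:
```python
from h import *
o=ctrl.get_obs();p=o["eef_pos"];print(p,o["wrist_force"])
def proj(c,X):
    q=ctrl.camera_params(c);T=np.linalg.inv(np.array(q["cam_to_world"]))
    return cv2.projectPoints(np.array([X],float),cv2.Rodrigues(T[:3,:3])[0],T[:3,3],np.array(q["K"]),np.array(q["dist"]))[0].ravel()
def crop(u):return ((u-[160,130])*4).round()
for n,X in [("tcp",p),("pin",[.5262,.0705,.1]),("rail90",[.499,-.015,.1]),("rail190",[.469,-.111,.1]),("r90bot",[.499,-.015,.08]),("hub",[.457,-.149,.128]),("post",[.56,-.157,.084])]:
    print(n,crop(proj("side",X)))
im,d=ctrl.camera("side");P=cloud("side",d)
for s in (90,):
  m=(abs(P[:,:,0]-.499)<.03)&(abs(P[:,:,1]+.015)<.03)&(P[:,:,2]>.04)
  print(np.round(P[m][::6],3).tolist()[:40])
```

```text
[ 0.52155161 -0.015955    0.08664521] [-0.46507606  0.07389044 -0.61133804]
tcp [389. 297.]
pin [314. 222.]
rail90 [359. 289.]
rail190 [417. 375.]
r90bot [359. 317.]
hub [443. 370.]
post [588. 380.]
[[0.49, 0.005, 0.392], [0.483, -0.011, 0.393], [0.484, -0.014, 0.391], [0.485, -0.005, 0.386], [0.485, -0.027, 0.392], [0.482, -0.02, 0.389], [0.486, -0.036, 0.392], [0.485, -0.019, 0.386], [0.486, -0.04, 0.391], [0.486, -0.011, 0.381], [0.485, -0.034, 0.388], [0.485, -0.009, 0.379], [0.484, -0.032, 0.385], [0.493, -0.045, 0.386], [0.487, -0.025, 0.38], [0.49, -0.042, 0.384], [0.485, -0.02, 0.377], [0.489, -0.036, 0.381], [0.488, -0.004, 0.37], [0.488, -0.027, 0.376], [0.496, -0.037, 0.377], [0.484, -0.017, 0.372], [0.489, -0.036, 0.376], [0.483, -0.015, 0.369], [0.487, -0.031, 0.373], [0.494, -0.044, 0.375], [0.485, -0.019, 0.368], [0.491, -0.033, 0.37], [0.499, -0.043, 0.371], [0.487, -0.024, 0.367], [0.493, -0.038, 0.369], [0.486, -0.01, 0.36], [0.487, -0.031, 0.366], [0.494, -0.043, 0.368], [0.486, -0.021, 0.361], [0.49, -0.037, 0.365], [0.486, -0.01, 0.356], [0.488, -0.03, 0.361], [0.494, -0.043, 0.363], [0.486, -0.022, 0.357]]
```

Run:
```python
from h import *
o=ctrl.get_obs();p=o["eef_pos"]
for c in ["side"]:
    im,d=ctrl.camera(c);P=cloud(c,d)
    for r in range(160+10,206,3):
        print(r,[(k,np.round(P[r,k],3).tolist(),im[r,k].tolist()) for k in (256,259,262)])
print(o["opening"],ctrl.pinch_z,[x for x in dir(ctrl) if x[0]!="_"])
```

```text
170 [(256, [0.506, -0.031, 0.193], [37, 41, 40]), (259, [0.512, -0.035, 0.193], [37, 36, 35]), (262, [0.514, -0.044, 0.197], [34, 35, 37])]
173 [(256, [0.509, -0.027, 0.183], [37, 38, 41]), (259, [0.512, -0.035, 0.185], [33, 33, 39]), (262, [0.521, -0.034, 0.182], [35, 35, 38])]
176 [(256, [0.513, -0.022, 0.171], [34, 37, 39]), (259, [0.512, -0.035, 0.177], [31, 32, 36]), (262, [0.532, -0.021, 0.165], [25, 28, 31])]
179 [(256, [0.51, -0.025, 0.166], [34, 38, 38]), (259, [0.513, -0.033, 0.168], [31, 32, 37]), (262, [0.515, -0.043, 0.172], [36, 39, 39])]
182 [(256, [0.508, -0.029, 0.16], [44, 49, 50]), (259, [0.514, -0.033, 0.16], [33, 35, 37]), (262, [0.516, -0.041, 0.162], [34, 38, 38])]
185 [(256, [0.512, -0.023, 0.148], [111, 113, 112]), (259, [0.515, -0.031, 0.15], [48, 50, 52]), (262, [0.526, -0.029, 0.145], [37, 36, 39])]
188 [(256, [0.51, -0.026, 0.142], [116, 117, 117]), (259, [0.516, -0.03, 0.141], [51, 53, 56]), (262, [0.528, -0.027, 0.136], [46, 45, 43])]
191 [(256, [0.512, -0.023, 0.131], [117, 121, 119]), (259, [0.518, -0.028, 0.131], [42, 46, 48]), (262, [0.525, -0.03, 0.13], [48, 44, 41])]
194 [(256, [0.511, -0.024, 0.123], [118, 119, 116]), (259, [0.517, -0.029, 0.124], [69, 69, 68]), (262, [0.531, -0.022, 0.116], [151, 130, 103])]
197 [(256, [0.631, 0.133, -0.001], [184, 156, 116]), (259, [0.636, 0.125, 0.001], [183, 157, 117]), (262, [0.644, 0.121, -0.0], [185, 158, 117])]
200 [(256, [0.619, 0.117, 0.001], [203, 174, 130]), (259, [0.627, 0.114, -0.001], [148, 124, 88]), (262, [0.633, 0.107, 0.0], [126, 102, 73])]
203 [(256, [0.612, 0.108, -0.002], [158, 131, 95]), (259, [0.614, 0.097, 0.002], [163, 137, 99]), (262, [0.625, 0.097, -0.002], [186, 159, 117])]
-0.001540669721978843 0.0187 ['MotionError', 'camera', 'camera_params', 'get_obs', 'hand_in', 'outline_of', 'pinch_z']
```

The side depth shows the fingertips about 30 mm above the reported TCP height (visible tip z about 0.118, reported 0.087), with x and y matching. So the fingers passed over the gate. I'll go back across, descend 30 mm deeper and push again.

Call:
apply_moves --moves '[{"jaw": 0, "offset": [0, 0, -20], "rot": [0, 0, 0]}, {"jaw": 0, "offset": [35, 16, 0], "rot": [0, 0, 0]}, {"jaw": 0, "offset": [35, 16, 0], "rot": [0, 0, 0]}, {"jaw": 0, "offset": [0, 0, 25], "rot": [0, 0, 0]}, {"jaw": 0, "offset": [0, 0, 25], "rot": [0, 0, 0]}]'

```text
time_s: 6.0
eef_pos: [0.448, 0.0054, 0.0568]
eef_rot: [0.001, -0.074, 0.997, -0.0]
wrist_force: [0.3, -0.6, -0.2]
opening: -0.0
grasp_force: 0.0
```

Call:
apply_moves --moves '[{"jaw": 0, "offset": [-10, -8, 0], "rot": [0, 0, 0]}, {"jaw": 0, "offset": [-10, -8, 0], "rot": [0, 0, 0]}, {"jaw": 0, "offset": [-10, -8, 0], "rot": [0, 0, 0]}, {"jaw": 0, "offset": [-9, -8, 0], "rot": [0, 0, 0]}, {"jaw": 0, "offset": [-8, 0, 0], "rot": [0, 0, 0]}]'

```text
time_s: 6.62
eef_pos: [0.5, -0.0205, 0.0571]
eef_rot: [0.0, -0.073, 0.997, -0.001]
wrist_force: [-3.3, -1.5, 0.3]
opening: -0.001
grasp_force: 1.3
```

Call:
apply_moves --moves '[{"jaw": 0, "offset": [-8, 0, 0], "rot": [0, 0, 0]}, {"jaw": 0, "offset": [-6, 0, 0], "rot": [0, 0, 0]}, {"jaw": 0, "offset": [-4, 0, 0], "rot": [0, 0, 0]}, {"jaw": 0, "offset": [-2, 0, 0], "rot": [0, 0, 0]}, {"jaw": 0, "offset": [0, 0, 0], "rot": [0, 0, 0]}]'

```text
time_s: 7.25
eef_pos: [0.5191, -0.0161, 0.0568]
eef_rot: [0.0, -0.074, 0.997, 0.0]
wrist_force: [0.0, 0.3, 0.8]
opening: 0.002
grasp_force: 0.0
```

Now there is contact and the gate has moved. I'll continue to its stop and check the force.

Call:
apply_moves --moves '[{"jaw": 0, "offset": [-1, 0, 0], "rot": [0, 0, 0]}, {"jaw": 0, "offset": [-1, 0, 0], "rot": [0, 0, 0]}, {"jaw": 0, "offset": [-1, 0, 0], "rot": [0, 0, 0]}, {"jaw": 0, "offset": [-1, 0, 0], "rot": [0, 0, 0]}, {"jaw": 0, "offset": [0, 0, 0], "rot": [0, 0, 0]}]'

```text
time_s: 7.88
eef_pos: [0.5211, -0.0159, 0.0566]
eef_rot: [-0.002, -0.074, 0.997, 0.0]
wrist_force: [-8.6, -1.2, 6.9]
opening: 0.0
grasp_force: 4.4
```

```bash
cat > m.py <<'E'
from h import *
def meas():
  for nm in ["top","side"]:
    im,d=ctrl.camera(nm);PP=cloud(nm,d)
    for lo,hi in [(.104,.118),(.120,.136),(.139,.155)]:
        m=(PP[:,:,2]>lo)&(PP[:,:,2]<hi)&(PP[:,:,0]>.45)&(PP[:,:,0]<.65)&(PP[:,:,1]<-.04)&(PP[:,:,1]>-.25)
        q=PP[m][:,:2].astype(np.float32);print(nm,lo,len(q))
        if len(q)>5: print(np.round(np.ravel([*cv2.minAreaRect(q)[0],*cv2.minAreaRect(q)[1],cv2.minAreaRect(q)[2]]),3),np.median(q,0))
    cv2.imwrite(f"pics/{nm}_m.png",cv2.resize(im[130:280,180:380,::-1],(800,600),interpolation=cv2.INTER_CUBIC))
E
python3 -c "
from m import *
meas()"
```

```text
top 0.104 5
top 0.12 349
[ 5.3300e-01 -1.4200e-01  3.4000e-02  9.1000e-02  6.0636e+01] [ 0.53206545 -0.14411828]
top 0.139 74
[ 5.2600e-01 -1.2300e-01  8.0000e-03  5.9000e-02  6.1243e+01] [ 0.52620447 -0.12301178]
side 0.104 76
[ 5.5600e-01 -1.6300e-01  2.5000e-02  3.6000e-02  6.2207e+01] [ 0.5536094 -0.1652183]
side 0.12 445
[ 0.541 -0.11   0.117  0.091 73.563] [ 0.52863103 -0.14514825]
side 0.139 148
[ 0.52  -0.095  0.047  0.103  8.371] [ 0.51902264 -0.12144292]
```

View pics/side_m.png

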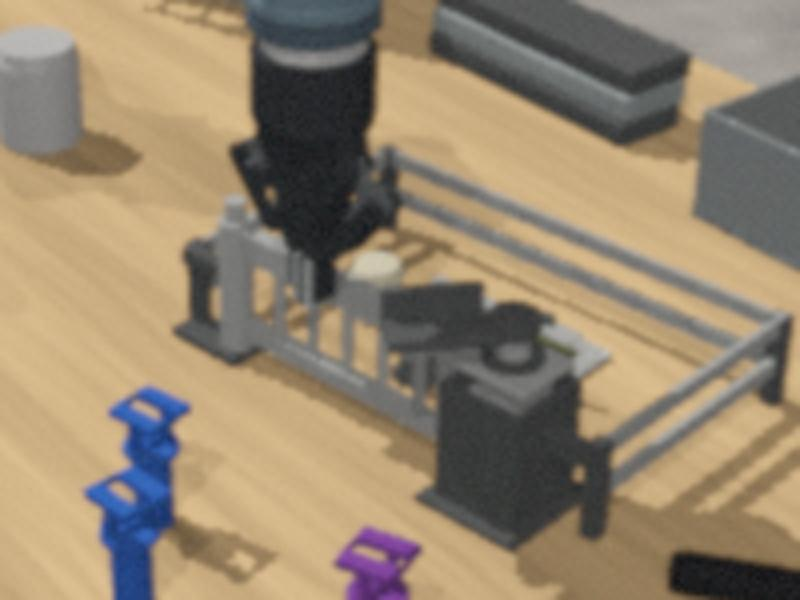

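The side view shows the gate shut on the post, with the tab over the mouth at about (510,375) and a stop force of about 9 N. The lever points at about 151° in the world. I'll back off, lift, align with the lever and go above the pad.

Call:
apply_moves --moves '[{"jaw": 0, "offset": [15, 0, 0], "rot": [0, 0, 0]}, {"jaw": 0, "offset": [0, 0, -40], "rot": [0, 0, 0]}, {"jaw": 0, "offset": [0, 0, -45], "rot": [0, 0, 0]}, {"jaw": 0, "offset": [0, 0, 0], "rot": [0, 0, -10.5]}, {"jaw": 0, "offset": [0, 0, 0], "rot": [0, 0, -10.5]}]'

```text
time_s: 8.6
eef_pos: [0.5081, -0.018, 0.1425]
eef_rot: [0.001, -0.257, 0.966, -0.0]
wrist_force: [0.5, 0.2, -0.1]
opening: 0.004
grasp_force: 0.0
```

Call:
apply_moves --moves '[{"jaw": 0, "offset": [0, 0, 0], "rot": [0, 0, -10.5]}, {"jaw": 0, "offset": [0, 0, 0], "rot": [0, 0, -10.5]}, {"jaw": 0, "offset": [0, 0, 0], "rot": [0, 0, -10.5]}, {"jaw": 0, "offset": [50, -32, 0], "rot": [0, 0, 0]}, {"jaw": 0, "offset": [50, -32, 0], "rot": [0, 0, 0]}]'

```text
time_s: 9.22
eef_pos: [0.5152, -0.1371, 0.1418]
eef_rot: [0.001, -0.507, 0.862, -0.001]
wrist_force: [1.0, 1.1, -0.3]
opening: 0.002
grasp_force: 0.0
```

```bash
python3 -c "
from m import *
o=ctrl.get_obs();print(o['eef_pos'],o['eef_rot'],o['q'],o['wrist_force'])
im,d=ctrl.camera('side');P=cloud('side',d)
p=o['eef_pos'];m=(abs(P[:,:,0]-p[0])<.022)&(abs(P[:,:,1]-p[1])<.022)&(P[:,:,2]>.15)
q=P[m];q=q[q[:,2].argsort()];print(np.round(q[:40:2],3).tolist())
w,_=ctrl.camera('wrist');cv2.imwrite('pics/w2.png',w[:,:,::-1])
"
```

```text
[ 0.51523906 -0.13713968  0.14181192] [ 6.36706601e-04 -5.07426693e-01  8.61694547e-01 -5.03206566e-04] [-4.83280999e-01  1.51873887e-01  1.77224561e+00  5.88103833e-04
  1.21594667e+00 -3.11867328e+00] [ 1.02723574  1.08685848 -0.25240015]
[[0.517, -0.149, 0.171], [0.514, -0.149, 0.172], [0.507, -0.139, 0.173], [0.505, -0.146, 0.174], [0.51, -0.146, 0.175], [0.513, -0.149, 0.175], [0.507, -0.146, 0.176], [0.51, -0.149, 0.176], [0.516, -0.149, 0.177], [0.524, -0.147, 0.178], [0.512, -0.15, 0.179], [0.506, -0.14, 0.179], [0.51, -0.149, 0.179], [0.516, -0.149, 0.18], [0.51, -0.146, 0.18], [0.503, -0.14, 0.18], [0.506, -0.143, 0.18], [0.522, -0.145, 0.181], [0.51, -0.148, 0.181], [0.517, -0.148, 0.181]]
```

View pics/w2.png

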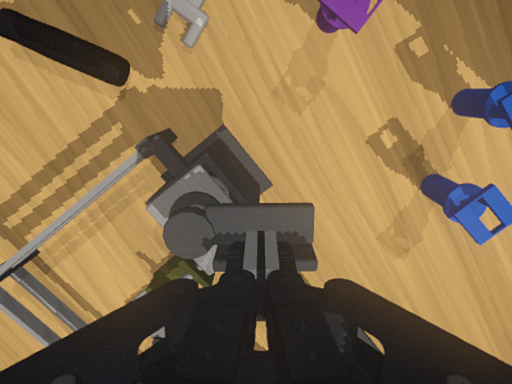

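The wrist view shows the fingers beside the lever (205–315, 205–270) with the hub at (188,230). Joint 6 is very near its limit, so I'll turn clockwise a little, shift clear of the fin and descend.

Call:
apply_moves --moves '[{"jaw": 0, "offset": [3, 0, 0], "rot": [0, 0, 5]}, {"jaw": 0, "offset": [0, 0, 18], "rot": [0, 0, 0]}, {"jaw": 0, "offset": [0, 0, 14], "rot": [0, 0, 0]}, {"jaw": 0, "offset": [0, 0, 6], "rot": [0, 0, 0]}, {"jaw": 0, "offset": [0, 0, 0], "rot": [0, 0, 0]}]'

```text
time_s: 9.95
eef_pos: [0.5132, -0.1385, 0.1027]
eef_rot: [-0.0, -0.47, 0.883, 0.001]
wrist_force: [0.4, 0.1, -0.3]
opening: 0.001
grasp_force: 0.0
```

Call:
apply_moves --moves '[{"jaw": 0, "offset": [0, 0, 1], "rot": [0, 0, 0]}, {"jaw": 0, "offset": [0, 0, 1], "rot": [0, 0, 0]}, {"jaw": 0, "offset": [0, 0, 1], "rot": [0, 0, 0]}, {"jaw": 0, "offset": [0, 0, 1], "rot": [0, 0, 0]}, {"jaw": 0, "offset": [0, 0, 0], "rot": [0, 0, 0]}]'

```text
time_s: 10.58
eef_pos: [0.5138, -0.1392, 0.0999]
eef_rot: [0.0, -0.469, 0.883, -0.0]
wrist_force: [-0.3, -0.3, 0.9]
opening: -0.0
grasp_force: 0.7
```

Call:
apply_moves --moves '[{"jaw": 0, "offset": [0, 0, 1], "rot": [0, 0, 0]}, {"jaw": 0, "offset": [0, 0, 1], "rot": [0, 0, 0]}, {"jaw": 0, "offset": [0, 0, 1], "rot": [0, 0, 0]}, {"jaw": 0, "offset": [0, 0, 0], "rot": [0, 0, 0]}, {"jaw": 0, "offset": [0, 0, 0], "rot": [0, 0, 0]}]'

```text
time_s: 11.2
eef_pos: [0.5138, -0.1392, 0.0967]
eef_rot: [0.0, -0.469, 0.883, -0.0]
wrist_force: [0.8, 0.1, 1.5]
opening: -0.001
grasp_force: 0.9
```

Call:
apply_moves --moves '[{"jaw": 0, "offset": [0, 0, 1], "rot": [0, 0, 0]}, {"jaw": 0, "offset": [0, 0, 1], "rot": [0, 0, 0]}, {"jaw": 0, "offset": [0, 0, 1], "rot": [0, 0, 0]}, {"jaw": 0, "offset": [0, 0, 0], "rot": [0, 0, 0]}, {"jaw": 0, "offset": [0, 0, 0], "rot": [0, 0, 0]}]'

```text
time_s: 11.82
eef_pos: [0.5138, -0.1392, 0.0938]
eef_rot: [0.0, -0.469, 0.883, -0.0]
wrist_force: [-1.0, -0.7, 5.4]
opening: -0.003
grasp_force: 2.4
```

Call:
apply_moves --moves '[{"jaw": 0, "offset": [0, 0, 1.5], "rot": [0, 0, 0]}, {"jaw": 0, "offset": [-2, 0.3, 0], "rot": [0, 0, 0]}, {"jaw": 0, "offset": [-2, 0.3, 0], "rot": [0, 0, 0]}, {"jaw": 0, "offset": [-2, 0.3, 0], "rot": [0, 0, 0]}, {"jaw": 0, "offset": [-2, 0.3, 0], "rot": [0, 0, 0]}]'

```text
time_s: 12.45
eef_pos: [0.5175, -0.1323, 0.0926]
eef_rot: [0.0, -0.469, 0.883, -0.001]
wrist_force: [-1.3, -1.6, 5.8]
opening: 0.002
grasp_force: 2.9
```

Call:
apply_moves --moves '[{"jaw": 0, "offset": [-1.7, 0, 0], "rot": [0, 0, 2]}, {"jaw": 0, "offset": [-1.7, 0, 0], "rot": [0, 0, 2]}, {"jaw": 0, "offset": [-1.7, 0, 0], "rot": [0, 0, 2]}, {"jaw": 0, "offset": [-1.7, 0, 0], "rot": [0, 0, 2]}, {"jaw": 0, "offset": [-1.7, 0, 0], "rot": [0, 0, 2]}]'

```text
time_s: 13.08
eef_pos: [0.5224, -0.1252, 0.0924]
eef_rot: [-0.0, -0.39, 0.921, -0.0]
wrist_force: [-2.1, 0.1, 7.0]
opening: 0.001
grasp_force: 3.2
```

```bash
cat > st.py <<'E'
from h import *
o=ctrl.get_obs();p=o['eef_pos'];w,x,y,z=o['eef_rot']
b=np.degrees(np.arctan2(1-2*(x*x+z*z),2*(x*y-w*z)))
v=p[:2]-[.560,-.157];print("theta",np.degrees(np.arctan2(v[1],v[0])),"r",np.hypot(*v),"beta",b,"z",p[2],"F",o['wrist_force'],"T",o['torque'],o['q'][5])
E
python3 st.py; python3 -c "
from m import *
meas()"
```

```text
theta 139.809744742808 r 0.049266202095116396 beta 135.88463209867686 z 0.09244497434575821 F [-2.14681713  0.07436442  7.03553647] T [0.00608444 0.38381946 0.01973948] -2.827640343713594
top 0.104 3
top 0.12 11
[ 5.2300e-01 -1.0000e-01  7.0000e-03  1.8000e-02  4.5804e+01] [ 0.5240847  -0.10136947]
top 0.139 2
side 0.104 109
[ 5.3200e-01 -1.4800e-01  2.5000e-02  9.4000e-02  5.7864e+01] [ 0.54585284 -0.16139218]
side 0.12 307
[ 5.3900e-01 -1.3700e-01  3.6000e-02  9.1000e-02  4.5322e+01] [ 0.54122967 -0.13649346]
side 0.139 79
[ 5.2700e-01 -1.2600e-01  3.4000e-02  5.5000e-02  4.2204e+01] [ 0.516448  -0.1343409]
```

The lever tracks the finger, at about 135.5° world. Continuing the pressed turn, 10° per call.

Call:
apply_moves --moves '[{"jaw": 0, "offset": [-1.7, 0, 0], "rot": [0, 0, 2]}, {"jaw": 0, "offset": [-1.7, 0, 0], "rot": [0, 0, 2]}, {"jaw": 0, "offset": [-1.7, 0, 0], "rot": [0, 0, 2]}, {"jaw": 0, "offset": [-1.7, 0, 0], "rot": [0, 0, 2]}, {"jaw": 0, "offset": [-1.7, 0, 0], "rot": [0, 0, 2]}]'

```text
time_s: 13.8
eef_pos: [0.5284, -0.1192, 0.0923]
eef_rot: [-0.0, -0.308, 0.951, 0.0]
wrist_force: [-3.9, 0.8, 6.6]
opening: -0.002
grasp_force: 3.2
```

Call:
apply_moves --moves '[{"jaw": 0, "offset": [-1.7, 0, 0], "rot": [0, 0, 2]}, {"jaw": 0, "offset": [-1.7, 0, 0], "rot": [0, 0, 2]}, {"jaw": 0, "offset": [-1.7, 0, 0], "rot": [0, 0, 2]}, {"jaw": 0, "offset": [-1.7, 0, 0], "rot": [0, 0, 2]}, {"jaw": 0, "offset": [-1.7, 0, 0], "rot": [0, 0, 2]}]'

```text
time_s: 14.42
eef_pos: [0.5356, -0.1145, 0.0918]
eef_rot: [-0.0, -0.224, 0.975, 0.0]
wrist_force: [-2.0, 1.4, 2.7]
opening: -0.0
grasp_force: 1.4
```

Fz dropped from about 6.6 to 2.7 N, so the bar snapped into the slot. Pushing home.

Call:
apply_moves --moves '[{"jaw": 0, "offset": [0, 0, 2], "rot": [0, 0, 0]}, {"jaw": 0, "offset": [0, 0, 2], "rot": [0, 0, 0]}, {"jaw": 0, "offset": [0, 0, 2], "rot": [0, 0, 0]}, {"jaw": 0, "offset": [0, 0, 1.5], "rot": [0, 0, 0]}, {"jaw": 0, "offset": [0, 0, 0], "rot": [0, 0, 0]}]'

```text
time_s: 15.05
eef_pos: [0.5359, -0.1149, 0.0845]
eef_rot: [-0.0, -0.225, 0.974, 0.0]
wrist_force: [-1.4, 2.7, 3.6]
opening: 0.002
grasp_force: 1.7
```

Call:
apply_moves --moves '[{"jaw": 0, "offset": [0, 0, 1], "rot": [0, 0, 0]}, {"jaw": 0, "offset": [0, 0, 1], "rot": [0, 0, 0]}, {"jaw": 0, "offset": [0, 0, 1], "rot": [0, 0, 0]}, {"jaw": 0, "offset": [0, 0, 0.5], "rot": [0, 0, 0]}, {"jaw": 0, "offset": [0, 0, 0], "rot": [0, 0, 0]}]'

```text
time_s: 15.68
eef_pos: [0.536, -0.1148, 0.0818]
eef_rot: [0.0, -0.225, 0.974, 0.0]
wrist_force: [-3.5, 3.4, 8.4]
opening: -0.001
grasp_force: 4.4
```

```bash
python3 st.py
```

```text
theta 119.66449725163534 r 0.04851456459753466 beta 115.95036443546488 z 0.08177453393971236 F [-3.46476486  3.35666872  8.37888804] T [ 0.65241288  0.60572997 -0.03699775] -2.451559457714285
```

Fully home at the hard bottom with 8 N. Now the quarter turn.

Call:
apply_moves --moves '[{"jaw": 0, "offset": [-3.4, 0.15, 0], "rot": [0, 0, 4]}, {"jaw": 0, "offset": [-3.4, 0.15, 0], "rot": [0, 0, 4]}, {"jaw": 0, "offset": [-3.4, 0.15, 0], "rot": [0, 0, 4]}, {"jaw": 0, "offset": [-3.4, 0.15, 0], "rot": [0, 0, 4]}, {"jaw": 0, "offset": [-3.4, 0.15, 0], "rot": [0, 0, 4]}]'

```text
time_s: 16.3
eef_pos: [0.5523, -0.1091, 0.0818]
eef_rot: [0.0, -0.051, 0.999, -0.0]
wrist_force: [-2.8, 3.3, 7.3]
opening: 0.0
grasp_force: 3.6
```

Call:
apply_moves --moves '[{"jaw": 0, "offset": [-3.4, 0.15, 0], "rot": [0, 0, 4]}, {"jaw": 0, "offset": [-3.4, 0.15, 0], "rot": [0, 0, 4]}, {"jaw": 0, "offset": [-3.4, 0.15, 0], "rot": [0, 0, 4]}, {"jaw": 0, "offset": [-3.4, 0.15, 0], "rot": [0, 0, 4]}, {"jaw": 0, "offset": [-3.4, 0.15, 0], "rot": [0, 0, 4]}]'

```text
time_s: 16.92
eef_pos: [0.5696, -0.1096, 0.0819]
eef_rot: [0.001, 0.123, 0.992, -0.001]
wrist_force: [-0.3, 1.4, 5.3]
opening: -0.002
grasp_force: 2.9
```

```bash
python3 st.py
```

```text
theta 78.58181264493098 r 0.048397039067047315 beta 75.81372198513895 z 0.08190001174464982 F [-0.30266837  1.3692642   5.26722892] T [ 0.11714598  0.17851794 -0.02330638] -1.717176619490865
```

Call:
apply_moves --moves '[{"jaw": 0, "offset": [-3.4, 0.15, 0], "rot": [0, 0, 4]}, {"jaw": 0, "offset": [-3.4, 0.15, 0], "rot": [0, 0, 4]}, {"jaw": 0, "offset": [-3.4, 0.15, 0], "rot": [0, 0, 4]}, {"jaw": 0, "offset": [-3.4, 0.15, 0], "rot": [0, 0, 4]}, {"jaw": 0, "offset": [-3.4, 0.15, 0], "rot": [0, 0, 4]}]'

```text
time_s: 17.55
eef_pos: [0.5853, -0.1158, 0.0818]
eef_rot: [0.001, 0.294, 0.956, -0.001]
wrist_force: [-1.6, -0.2, 5.8]
opening: -0.0
grasp_force: 2.7
```

```bash
python3 st.py; python3 -c "
from m import *
meas()"
```

```text
theta 58.42134363498173 r 0.04839120624545347 beta 55.81237107408582 z 0.08181755217474418 F [-1.6033223  -0.212997    5.83036348] T [-0.17245257  0.34274148 -0.04933263] -1.3666808204293805
top 0.104 118
[ 5.7000e-01 -1.3200e-01  1.0400e-01  1.6000e-02  6.1316e+01] [ 0.56627953 -0.13405928]
top 0.12 7
[ 5.7900e-01 -1.1000e-01  1.9000e-02  4.0000e-03  5.6423e+01] [ 0.5786871 -0.1075367]
top 0.139 0
side 0.104 245
[ 0.563 -0.132  0.087  0.07  65.51 ] [ 0.5658213  -0.15151966]
side 0.12 110
[ 5.870e-01 -1.250e-01  5.900e-02  3.400e-02  4.995e+01] [ 0.5823188  -0.12779143]
side 0.139 29
[ 0.582 -0.113  0.022  0.051  0.781] [ 0.57752395 -0.12553181]
```

View pics/side_m.png

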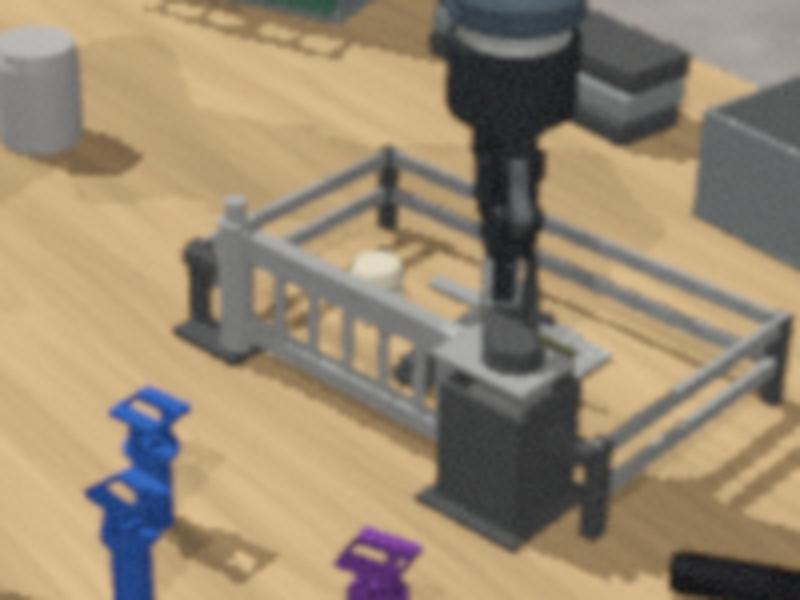

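The side view shows the gate shut and the lever following the finger past halfway. Continuing.

Call:
apply_moves --moves '[{"jaw": 0, "offset": [-3.4, 0.15, 0], "rot": [0, 0, 4]}, {"jaw": 0, "offset": [-3.4, 0.15, 0], "rot": [0, 0, 4]}, {"jaw": 0, "offset": [-3.4, 0.15, 0], "rot": [0, 0, 4]}, {"jaw": 0, "offset": [-3.4, 0.15, 0], "rot": [0, 0, 4]}, {"jaw": 0, "offset": [-3.4, 0.15, 0], "rot": [0, 0, 4]}]'

```text
time_s: 18.27
eef_pos: [0.5978, -0.1269, 0.0817]
eef_rot: [0.001, 0.455, 0.89, -0.001]
wrist_force: [-3.9, -2.1, 7.0]
opening: 0.001
grasp_force: 2.9
```

Call:
apply_moves --moves '[{"jaw": 0, "offset": [-1.7, 0, 0], "rot": [0, 0, 2]}, {"jaw": 0, "offset": [-1.7, 0, 0], "rot": [0, 0, 2]}, {"jaw": 0, "offset": [-1.7, 0, 0], "rot": [0, 0, 2]}, {"jaw": 0, "offset": [-1.7, 0, 0], "rot": [0, 0, 2]}, {"jaw": 0, "offset": [-1.7, 0, 0], "rot": [0, 0, 2]}]'

```text
time_s: 18.9
eef_pos: [0.6023, -0.1338, 0.0817]
eef_rot: [0.001, 0.531, 0.847, -0.001]
wrist_force: [-3.1, -1.0, 6.6]
opening: -0.0
grasp_force: 3.1
```

```bash
python3 st.py
```

```text
theta 28.742535116672503 r 0.04821467967236645 beta 25.873048864957543 z 0.08169498696665768 F [-3.14769271 -1.03295869  6.60988154] T [-0.11397718  0.58451544  0.01891882] -0.8606258765877076
```

Call:
apply_moves --moves '[{"jaw": 0, "offset": [-1.3, 0, 0], "rot": [0, 0, 1.5]}, {"jaw": 0, "offset": [-1.3, 0, 0], "rot": [0, 0, 1.5]}, {"jaw": 0, "offset": [-1.3, 0, 0], "rot": [0, 0, 1.5]}, {"jaw": 0, "offset": [0, 0, 0], "rot": [0, 0, 0]}, {"jaw": 0, "offset": [0, 0, 0], "rot": [0, 0, 0]}]'

```text
time_s: 19.52
eef_pos: [0.6039, -0.1374, 0.0817]
eef_rot: [0.001, 0.563, 0.826, -0.001]
wrist_force: [-3.2, -0.2, 5.4]
opening: 0.002
grasp_force: 3.0
```

Call:
apply_moves --moves '[{"jaw": 0, "offset": [-1.3, 0, 0], "rot": [0, 0, 1.5]}, {"jaw": 0, "offset": [-1.3, 0, 0], "rot": [0, 0, 1.5]}, {"jaw": 0, "offset": [-1.3, 0, 0], "rot": [0, 0, 1.5]}, {"jaw": 0, "offset": [0, 0, 0], "rot": [0, 0, 0]}, {"jaw": 0, "offset": [0, 0, 0], "rot": [0, 0, 0]}]'

```text
time_s: 20.15
eef_pos: [0.6053, -0.1409, 0.0817]
eef_rot: [0.001, 0.595, 0.804, -0.001]
wrist_force: [-3.4, -1.4, 6.3]
opening: -0.003
grasp_force: 3.0
```

Call:
apply_moves --moves '[{"jaw": 0, "offset": [-1.3, 0, 0], "rot": [0, 0, 1.5]}, {"jaw": 0, "offset": [-1.3, 0, 0], "rot": [0, 0, 1.5]}, {"jaw": 0, "offset": [-1.3, 0, 0], "rot": [0, 0, 1.5]}, {"jaw": 0, "offset": [0, 0, 0], "rot": [0, 0, 0]}, {"jaw": 0, "offset": [0, 0, 0], "rot": [0, 0, 0]}]'

```text
time_s: 20.78
eef_pos: [0.6064, -0.1435, 0.0817]
eef_rot: [0.0, 0.626, 0.78, 0.0]
wrist_force: [-3.0, 3.0, 7.2]
opening: 0.002
grasp_force: 3.4
```

Call:
apply_moves --moves '[{"jaw": 0, "offset": [-1.3, 0, 0], "rot": [0, 0, 1.5]}, {"jaw": 0, "offset": [-1.3, 0, 0], "rot": [0, 0, 1.5]}, {"jaw": 0, "offset": [-1.3, 0, 0], "rot": [0, 0, 1.5]}, {"jaw": 0, "offset": [0, 0, 0], "rot": [0, 0, 0]}, {"jaw": 0, "offset": [0, 0, 0], "rot": [0, 0, 0]}]'

```text
time_s: 21.4
eef_pos: [0.6074, -0.1468, 0.0817]
eef_rot: [0.0, 0.656, 0.754, 0.0]
wrist_force: [-1.9, 4.8, 6.8]
opening: -0.001
grasp_force: 4.7
```

```bash
python3 st.py; python3 -c "
from m import *
meas()"
```

```text
theta 12.092303286764885 r 0.048486065725322686 beta 7.9623057499820575 z 0.08174464987466232 F [-1.85069095  4.77329697  6.79222979] T [0.86478479 0.2737855  0.01116368] -0.5666647941337685
top 0.104 12
[ 6.240e-01 -1.310e-01  1.800e-02  4.000e-03  1.914e+01] [ 0.6231667 -0.1315667]
top 0.12 1
top 0.139 0
side 0.104 262
[ 0.59  -0.154  0.098  0.036  9.304] [ 0.57301736 -0.1639258 ]
side 0.12 142
[ 6.0600e-01 -1.6400e-01  3.4000e-02  5.2000e-02  6.7044e+01] [ 0.6006098  -0.16237801]
side 0.139 51
[ 0.601 -0.154  0.039  0.023 21.67 ] [ 0.60118914 -0.15818892]
```

View pics/top_m.png

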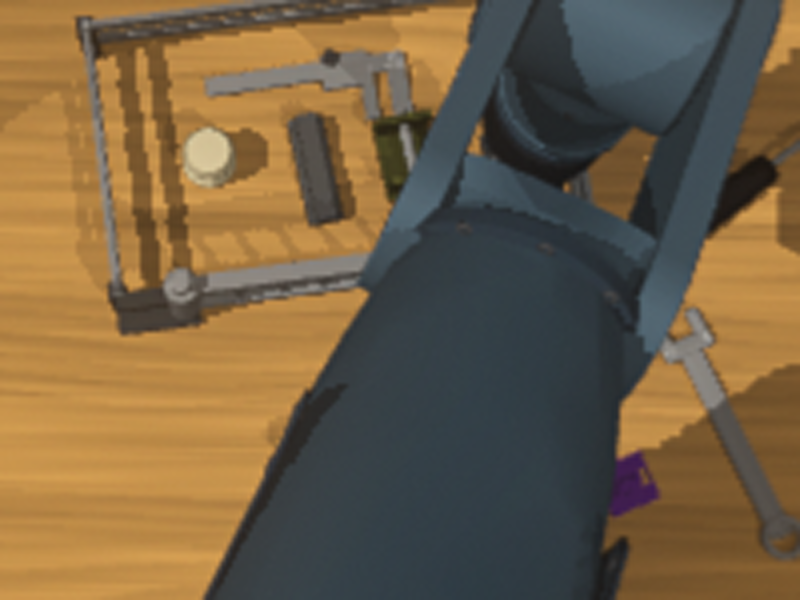

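Side force has risen to about 5 N, which is either stop-ring drag or the stop itself. Continuing in small steps until it is firm.

Call:
apply_moves --moves '[{"jaw": 0, "offset": [-1.3, 0, 0], "rot": [0, 0, 1.5]}, {"jaw": 0, "offset": [-1.3, 0, 0], "rot": [0, 0, 1.5]}, {"jaw": 0, "offset": [-1.3, 0, 0], "rot": [0, 0, 1.5]}, {"jaw": 0, "offset": [0, 0, 0], "rot": [0, 0, 0]}, {"jaw": 0, "offset": [0, 0, 0], "rot": [0, 0, 0]}]'

```text
time_s: 22.12
eef_pos: [0.6081, -0.149, 0.0818]
eef_rot: [-0.001, 0.685, 0.728, 0.001]
wrist_force: [-0.2, 10.7, 7.6]
opening: -0.001
grasp_force: 11.0
```

Call:
apply_moves --moves '[{"jaw": 0, "offset": [-1.3, 0, 0], "rot": [0, 0, 1.5]}, {"jaw": 0, "offset": [-1.3, 0, 0], "rot": [0, 0, 1.5]}, {"jaw": 0, "offset": [-1.3, 0, 0], "rot": [0, 0, 1.5]}, {"jaw": 0, "offset": [0, 0, 0], "rot": [0, 0, 0]}, {"jaw": 0, "offset": [0, 0, 0], "rot": [0, 0, 0]}]'

```text
time_s: 22.75
eef_pos: [0.6085, -0.151, 0.0819]
eef_rot: [-0.001, 0.713, 0.701, 0.002]
wrist_force: [1.2, 16.8, 8.9]
opening: 0.003
grasp_force: 15.6
```

```bash
python3 st.py
```

```text
theta 7.075356512408859 r 0.048883584463044485 beta -0.9676464831267999 z 0.08187490751081186 F [ 1.23747328 16.84678763  8.86411331] T [ 2.74021413 -0.08573328  0.24267022] -0.42095593495257083
```

Call:
apply_moves --moves '[{"jaw": 0, "offset": [-1.5, 0, 0], "rot": [0, 0, 0]}, {"jaw": 0, "offset": [-1.5, 0, 0], "rot": [0, 0, 0]}, {"jaw": 0, "offset": [-1.5, 0, 0], "rot": [0, 0, 0]}, {"jaw": 0, "offset": [0, 0, 0], "rot": [0, 0, 0]}, {"jaw": 0, "offset": [0, 0, 0], "rot": [0, 0, 0]}]'

```text
time_s: 23.38
eef_pos: [0.6086, -0.1525, 0.0817]
eef_rot: [-0.003, 0.713, 0.701, 0.004]
wrist_force: [0.9, 24.7, 10.3]
opening: 0.003
grasp_force: 16.5
```

```bash
python3 st.py; python3 -c "
from h import *
im,d=ctrl.camera('side');P=cloud('side',d)
for lo,hi in [(.105,.114),(.121,.132)]:
    m=(P[:,:,2]>lo)&(P[:,:,2]<hi)&(abs(P[:,:,0]-.6)<.06)&(abs(P[:,:,1]+.157)<.05)
    q=P[m]; 
    for x in np.arange(.54,.66,.01):
        k=q[abs(q[:,0]-x)<.005]
        if len(k): print(lo,round(x,2),len(k),np.round(k[:,1].min(),3),np.round(k[:,1].max(),3))
"
```

```text
theta 5.331044246640282 r 0.048773127798625616 beta -0.9578841099940508 z 0.08169541363981725 F [ 0.940229   24.74373666 10.26924035] T [ 4.40930658 -0.22066523  0.03660577] -0.4272868754408093
0.105 0.54 5 -0.165 -0.158
0.105 0.55 50 -0.176 -0.142
0.105 0.56 34 -0.176 -0.144
0.105 0.57 17 -0.173 -0.143
0.105 0.58 32 -0.174 -0.141
0.105 0.59 24 -0.174 -0.139
0.105 0.6 16 -0.174 -0.14
0.105 0.61 6 -0.173 -0.17
0.105 0.62 9 -0.172 -0.17
0.105 0.63 12 -0.172 -0.168
0.121 0.58 18 -0.174 -0.167
0.121 0.59 16 -0.174 -0.151
0.121 0.6 36 -0.173 -0.148
0.121 0.61 18 -0.174 -0.162
0.121 0.62 17 -0.175 -0.16
0.121 0.63 11 -0.173 -0.165
0.121 0.64 1 -0.165 -0.165
```

Call:
apply_moves --moves '[{"jaw": 0, "offset": [-1.5, 0, 0], "rot": [0, 0, 0]}, {"jaw": 0, "offset": [-1.5, 0, 0], "rot": [0, 0, 0]}, {"jaw": 0, "offset": [0, 0, 0], "rot": [0, 0, 0]}, {"jaw": 0, "offset": [0, 0, 0], "rot": [0, 0, 0]}, {"jaw": 0, "offset": [0, 0, 0], "rot": [0, 0, 0]}]'

```text
time_s: 24.05
eef_pos: [0.6085, -0.1538, 0.0816]
eef_rot: [-0.004, 0.713, 0.701, 0.005]
wrist_force: [0.6, 31.6, 12.2]
opening: 0.001
grasp_force: 23.7
```

```bash
python3 st.py; python3 -c "
from h import *
for nm in ['side','side']:
    im,d=ctrl.camera(nm);P=cloud(nm,d)
    m=(P[:,:,2]>.100)&(P[:,:,2]<.125)&(P[:,:,0]>.582)&(P[:,:,0]<.638)&(P[:,:,1]<-.160)&(P[:,:,1]>-.2)
    q=P[m][:,:2].astype(np.float32);l=cv2.fitLine(q,cv2.DIST_HUBER,0,.01,.01).ravel();print(len(q),np.degrees(np.arctan2(l[1],l[0])),l[2:])
cv2.imwrite('pics/s9.png',cv2.resize(im[160:260,250:380,::-1],(780,600),interpolation=cv2.INTER_CUBIC))
"
```

```text
theta 3.8290267852299653 r 0.048575053702904616 beta -0.9475372333175378 z 0.08157820201343005 F [ 0.62596444 31.55803762 12.15109963] T [ 5.23486524 -0.33801896 -0.07525565] -0.43153915331001397
124 1.7859809 [ 0.6070057  -0.17241377]
130 1.5446609 [ 0.6077334  -0.17212927]
```

Call:
apply_moves --moves '[{"jaw": 0, "offset": [-1, 0, 0], "rot": [0, 0, 0]}, {"jaw": 0, "offset": [-1, 0, 0], "rot": [0, 0, 0]}, {"jaw": 0, "offset": [0, 0, 0], "rot": [0, 0, 0]}, {"jaw": 0, "offset": [0, 0, 0], "rot": [0, 0, 0]}, {"jaw": 0, "offset": [0, 0, 0], "rot": [0, 0, 0]}]'

```text
time_s: 24.78
eef_pos: [0.6085, -0.1545, 0.0815]
eef_rot: [-0.005, 0.713, 0.701, 0.005]
wrist_force: [1.8, 34.7, 13.2]
opening: 0.003
grasp_force: 25.5
```

```bash
cat > fin.py <<'E'
from h import *
for nm in ['side']*3:
    im,d=ctrl.camera(nm);P=cloud(nm,d)
    m=(P[:,:,2]>.100)&(P[:,:,2]<.125)&(P[:,:,0]>.582)&(P[:,:,0]<.638)&(P[:,:,1]<-.160)&(P[:,:,1]>-.2)
    q=P[m][:,:2].astype(np.float32);l=cv2.fitLine(q,cv2.DIST_HUBER,0,.01,.01).ravel();print(len(q),np.degrees(np.arctan2(l[1],l[0])),l[2:])
E
python3 fin.py; python3 st.py
```

```text
130 1.0458506 [ 0.6053766 -0.172864 ]
124 1.2247202 [ 0.6172899 -0.1725902]
127 1.3625159 [ 0.6054115  -0.17301004]
theta 2.9951361692944487 r 0.04852377120985978 beta -0.9467576540042438 z 0.08153550743936008 F [ 1.74751603 34.09943054 12.96661165] T [ 5.99645707 -0.40405423 -0.18081633] -0.4343078107358273
```

Call:
apply_moves --moves '[{"jaw": 0, "offset": [4, 0, 0], "rot": [0, 0, 0]}, {"jaw": 0, "offset": [4, 0, 0], "rot": [0, 0, 0]}, {"jaw": 0, "offset": [2, 0, 0], "rot": [0, 0, 0]}, {"jaw": 0, "offset": [0, 0, 0], "rot": [0, 0, 0]}, {"jaw": 0, "offset": [0, 0, 0], "rot": [0, 0, 0]}]'

```text
time_s: 25.55
eef_pos: [0.6085, -0.1507, 0.0819]
eef_rot: [-0.001, 0.713, 0.701, 0.002]
wrist_force: [0.2, 15.9, 9.0]
opening: 0.001
grasp_force: 14.8
```

```bash
python3 fin.py; python3 st.py
```

```text
120 5.2885695 [ 0.60089916 -0.17063631]
117 4.352749 [ 0.607785   -0.17019515]
119 3.9660769 [ 0.60240036 -0.17071816]
theta 7.436401646363835 r 0.048944457186905044 beta -0.965915827847874 z 0.08187237761012717 F [-0.03240387 15.65287441  8.6450234 ] T [ 2.68704253 -0.0123821   0.16650737] -0.42020971216557446
```

At 34 N the lever springs 3° past where it sits at 16 N and returns, so this is the firm end stop loaded elastically. I'll unload gently and lift off.

Call:
apply_moves --moves '[{"jaw": 0, "offset": [3, 0, 0], "rot": [0, 0, 0]}, {"jaw": 0, "offset": [3, 0, 0], "rot": [0, 0, 0]}, {"jaw": 0, "offset": [3, 0, 0], "rot": [0, 0, 0]}, {"jaw": 0, "offset": [0, 0, 0], "rot": [0, 0, 0]}, {"jaw": 0, "offset": [0, 0, 0], "rot": [0, 0, 0]}]'

```text
time_s: 26.32
eef_pos: [0.6088, -0.1455, 0.0819]
eef_rot: [0.001, 0.713, 0.701, 0.001]
wrist_force: [1.3, 3.1, 5.9]
opening: 0.004
grasp_force: 4.2
```

```bash
python3 fin.py; python3 st.py
```

```text
109 9.008693 [ 0.60797304 -0.16667587]
109 8.385434 [ 0.6035207  -0.16741149]
114 7.9130545 [ 0.60682976 -0.1665712 ]
theta 13.281691446930653 r 0.05014822677751046 beta -1.0372308568100568 z 0.08195183669413961 F [0.63187493 4.42275949 5.37532459] T [ 0.66552674 -0.03279643  0.02794407] -0.4065511498222708
```

Call:
apply_moves --moves '[{"jaw": 0, "offset": [1, 0, 0], "rot": [0, 0, 0]}, {"jaw": 0, "offset": [0, 0, -3], "rot": [0, 0, 0]}, {"jaw": 0, "offset": [0, 0, -5], "rot": [0, 0, 0]}, {"jaw": 0, "offset": [0, 0, -30], "rot": [0, 0, 0]}, {"jaw": 0, "offset": [0, 0, -50], "rot": [0, 0, 0]}]'

```text
time_s: 27.1
eef_pos: [0.6061, -0.1445, 0.1678]
eef_rot: [-0.002, 0.714, 0.7, -0.001]
wrist_force: [1.0, -0.6, 0.1]
opening: 0.003
grasp_force: 0.0
```

```bash
python3 fin.py; python3 st.py; python3 -c "
from h import *
im,d=ctrl.camera('side');P=cloud('side',d)
for r0,n in ((0.02,'hub'),):
    m=(np.hypot(P[:,:,0]-.56,P[:,:,1]+.157)<.012)&(P[:,:,2]>.1);print(np.percentile(P[m][:,2],[10,50,90,98]))
m=(np.hypot(P[:,:,0]-.606,P[:,:,1]+.15)<.03)&(P[:,:,2]>.095)&(P[:,:,2]<.15);print(np.percentile(P[m][:,2],[10,30,50,70,90,98]))
cv2.imwrite('pics/fin.png',cv2.resize(im[150:260,200:350,::-1],(800,586),interpolation=cv2.INTER_CUBIC))
"
```

```text
92 9.412609 [ 0.60588235 -0.16613682]
95 8.845237 [ 0.60411656 -0.16625191]
87 10.680012 [ 0.6118614  -0.16510136]
theta 12.37932277021946 r 0.05112526434222848 beta -1.0639636562037655 z 0.17306392396954173 F [-0.39626536  0.0106806  -0.44849994] T [ 0.0118716  -0.01797087 -0.03522568] -0.40498715129208207
[0.11644778 0.28965277 0.41197124 0.47228046]
[0.10934434 0.11335563 0.11563042 0.12539593 0.13097522 0.13214199]
```

View pics/fin.png

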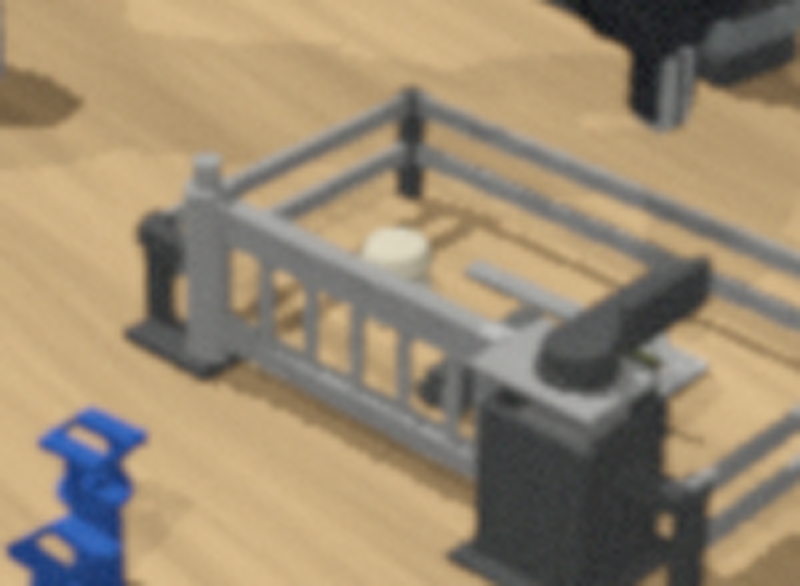

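The lever stays at its end, still about 15 mm in (fin top z about 0.131), with the gate shut and the arm clear. Handing in.

```bash
python3 -c "
from bench import ctrl
print(ctrl.hand_in())"
```

```text
the job is handed in; nothing more can be done
None
```

I handed the job in with the gate shut, the fastener about 15 mm in and holding, the lever turned to its firm stop, and the arm clear. Hand-in gave no verdict; I could not see the hidden stop ring and did not re-measure the loose parts.

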